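Washer and bushing onto the antenna stand's bolt

ROBOT

A 6-joint arm with a two-finger parallel gripper is mounted at the origin on the work surface. World frame = base frame: x ahead of the robot, y to its left, z up, the work surface at z = 0. Lengths are in m, angles in rad, forces in N, time in s.
With the tool pointing down it reaches from about 0.375 to 0.9 m from the base axis. Payload 3.1 kg.
Tool frame: the origin (TCP) lies on the centre line of the jaws, within the pads' length; the fingertips stand robot.finger_overhang ahead of it and the grasp point (between the pads) lies 2 mm behind it (robot.finger_overhang is the distance from the TCP to the fingertips, in m); z points along the fingers, y is the direction in which the jaws open and shut (so a half turn about z gives the same grasp; the last joint's range is limited). The gripper opens to 87 mm and grips with 3 to 60 N. Pads are 19 mm wide; open, the fingers measure 117 mm over their backs; the gripper's body (75 mm by 190 mm) begins 51 mm behind the grasp point.
Start: joints at [0.927, 0.527, 1.433, -0, 1.181, -0.178], TCP at [0.28, 0.559, 0.24] pointing down, gripper open.
Joint ranges: [-3.08, 3.08], [-0.75, 2.2], [0.22, 2.44], [-1.43, 4.57], [0, 2.65], [-2.85, 2.85]. Speed limits (rad/s): [2.79, 2.79, 3.14, 3.14, 3.14, 3.14].

INTERFACE

Orientations are given as a unit quaternion [x, y, z, w].
In Python, from rig import robot gives the robot as it stands. The module is installed in compiled form; this text tells all that it offers.
- The arm moves only by the tool step_arm, never from a script. Its arguments are lists of equal length, an entry for each row: "slide": the shift along the tool's x, y, z in mm, a list of three; "twist": the turn about the tool's z in degrees. A call has 1 to 20 rows; each row shifts and turns the commanded pose from where the row before left it, along the tool's axes as they then stand; what a row does not reach is not made up. A row lasts 1/12 s, in which the tool goes at most 41.7 mm and 7.16 degrees, less where a joint would pass 70% of its speed; a pose out of reach is approached as far as the arm can. A call is refused whole if a number of a shift passes 41.7 or a number of a turn 7.16, either way. A call with a gripper value outside its range is refused whole. "jaw" is the finger opening in mm, from 0 to 87, set as the call begins (left out, the last holds). The fingers move at their own pace and stop on an object; "force" is the grip in N (left out, the last holds). Time passes only in rows, so rows that do not move let the fingers close. It gives the time, the measured TCP pose, the force and the opening at its end, in the units of the state.
- robot.get_obs(): the state, without advancing time (a new reading comes with each control period).
- robot.camera(name): name is "side" or "top"; returns a dict with "color" (384x512x3 uint8, blue, green, red), "depth" (384x512 float32, m along the optical axis (not along the pixel's ray), 0 where there is no reading), "camera_matrix" (3x3 intrinsics, pixels), "k1" (the pictures are not rectified: a ray, as slopes to the right and down, at radius r is drawn at 1 + k1 r^2 times it, then the intrinsics apply), "origin" and "orientation" of the camera in the world. Camera axes: x right, y down, z forward; pixel columns grow to the right and rows downward; lengths in m; the calibration is good to about 2 mm. A picture is of the moment at which its call begins.
- robot.hand_in(): hands the job in, once; it reports no verdict.
The state is a dict: "time": time; "q": joint angles; "joint_velocities": joint speeds; "joint_torque": joint torques, N m; "position": TCP position; "tool_rot": TCP orientation; "ft_force": force on the tool from outside, world axes, zero at the start; "moment": the same for the moment, N m; "grip_width": finger opening in m.
Only numpy, scipy, OpenCV 4.12 (cv2) and the standard library are available. Lean on these libraries where they do the work, as an engineer would, in place of code of your own. Each camera call takes 0.05 s, during which the arm holds its last target.

TASK

The round antenna stand has an upright bolt with a black spacer already on it. Thread the wide flat steel washer (the one with the hole) over the bolt so it lies flat on the spacer, then thread the flanged brass bushing, flange down, on top of the washer. Leave both lying flat on the stack, with the spacer still at the bottom.

Things in the scene. Friction and masses are not known exactly. Their poses are not given: they have to be found in the camera images.
- bolt_foot (a point): Where the bolt rises from the stand: the point on the bolt's axis at the stand's top face. The stand is a fixed aluminium disc, 130 mm across and 15 mm thick, lying on the bench; z points up along the bolt. The steel bolt is 18 mm in diameter and ends 88 mm above this point; its last 14 mm taper to a 6 mm blunt tip.
- spacer_center (a point): Black plastic spacer already on the bolt, loose: a tube 50 mm outside, 22 mm bore, 25 mm high, standing on the stand's top face. The point is at its centre, half-way up (12.5 mm above bolt_foot); z is its axis.
- washer_center (a point): Wide flat steel washer, loose, lying on the bench: 60 mm outside, 34 mm hole, 12 mm thick, about 180 g. The point is at its centre, half-way up (6 mm above its underside); z is its axis. A steel disc of the same outside size but without a hole lies nearby and is not wanted. On the spacer its centre lies 31 mm above bolt_foot.
- bushing_center (a point): Flanged brass bushing, loose, standing on the bench flange down: 35 mm high, 34 mm bore all through; the bottom 8 mm is a flange 56 mm across, above it a collar 44 mm across (27 mm high) to grip, about 245 g. The point is on its axis half-way up (17.5 mm above its underside); z points up, away from the flange. A plain brass sleeve without a flange (40 mm across, 35 mm high, small bore) stands nearby and is not wanted. On the washer its centre lies 54.5 mm above bolt_foot.
Not all that is in view belongs to the job. Leave any brown or orange look-alike of the part that bears washer_center alone. Leave any pink look-alike of the part that bears bushing_center alone.

How it is judged:
By the outcome, as a careful person would: the job done as asked, in the order asked, and still so for the second after the job is handed in, with the robot touching nothing.
It also fails if it takes over 59 s, if anything falls off the work surface, if the arm or the gripper's body presses on something with over 40 N, if the wrist force passes 120 N, or if a joint passes its speed limit or range.

## Working session

There is one attempt and no reset: what is moved stays moved. The work goes in short steps, Python scripts to look and compute and a tool call to move; the robot and the scene stay as the last step left them, time stands still between calls to the robot, and variables do not carry over. Pictures are saved under pics/ and viewed, and the job is handed in when it is done.

Besides the shell and the picture viewer there is one more tool, called in YAML: its name, and indented under it one key for each argument. step_arm: Moves the arm, as the interface text tells. Its arguments: {"type":"object","properties":{"slide":{"type":"array","items":{"type":"array","items":{"type":"number"}}},"twist":{"type":"array","items":{"type":"number"}},"jaw":{"type":"number"},"force":{"type":"number"}},"required":["slide","twist"]}

```bash
mkdir -p pics; cat > h.py <<'E'
import numpy as np,cv2
from scipy.spatial.transform import Rotation as R
def ray(c,u,v):
    K=c["camera_matrix"];d=np.array([(u-K[0][2])/K[0][0],(v-K[1][2])/K[1][1]])
    s=d.copy()
    for _ in range(20): s=d/(1+c["k1"]*(s@s))
    o=np.array(c["orientation"]); M=R.from_quat(o).as_matrix() if o.shape==(4,) else o
    return np.array(c["origin"]),M@np.array([s[0],s[1],1.])
def onplane(c,u,v,z):
    o,d=ray(c,u,v);return o+d*(z-o[2])/d[2]
def bydepth(c,u,v):
    o,d=ray(c,u,v);return o+d*c["depth"][int(round(v)),int(round(u))]
E
python3 - <<'E'
from rig import robot
from h import *
import pickle
for n in("top","side"):
    c=robot.camera(n);pickle.dump(c,open(n+"0.pkl","wb"));cv2.imwrite(f"pics/{n}0.png",c["color"]);print(n,c["origin"],c["orientation"],c["k1"],c["camera_matrix"])
print(robot.get_obs(),robot.finger_overhang)
E
```

```text
top [0.40685793 0.02488679 0.94912153] [-0.70128033  0.70954972 -0.03956648  0.05638791] -0.06428420374720194 [[394.14524723   0.         253.68517681]
 [  0.         394.14524723 191.32783075]
 [  0.           0.           1.        ]]
side [ 0.24977277 -0.51021772  0.75170548] [ 0.91443198 -0.20093594  0.08088872 -0.34190045] 0.034404418663839705 [[369.81557223   0.         255.24163785]
 [  0.         369.81557223 187.26542624]
 [  0.           0.           1.        ]]
{'time': 0.1, 'q': array([ 9.27513215e-01,  5.28393515e-01,  1.43378399e+00, -1.24840161e-05,
        1.18138342e+00, -1.78514354e-01]), 'joint_velocities': array([ 0.0008437 , -0.00228515, -0.00339075,  0.00178077,  0.00046117,
        0.00100211]), 'joint_torque': array([ 1.93249157e-04, -4.40983844e+01, -1.77149624e+01,  6.34913309e-02,
        5.33660059e-02, -5.66924120e-05]), 'position': array([0.27973662, 0.55819985, 0.23865384]), 'tool_rot': array([ 2.30296039e-01,  9.73120119e-01, -9.04524082e-04, -3.87804810e-04]), 'ft_force': array([ 0.01158377, -0.70013276, -0.27363815]), 'moment': array([0.00154595, 0.00135194, 0.01104947]), 'grip_width': 0.08718442612906331} 0.017
```

View pics/top0.png

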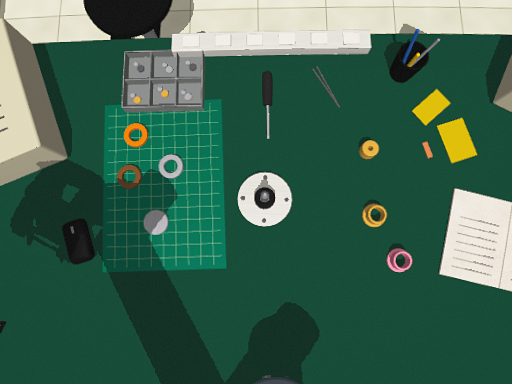

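View pics/side0.png

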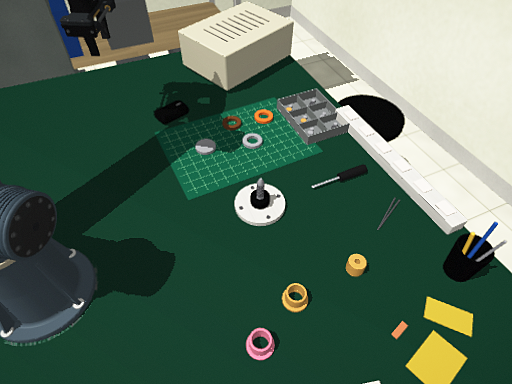

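Candidates in the top view:
- **Washer:** steel ring at (171,166). The solid disc at (156,222), brown ring at (129,176) and orange ring at (135,135) are not wanted.
- **Bushing:** brass, flanged, at (375,215). The plain sleeve at (369,149) and pink one at (400,260) are not wanted.

My choices are (171,166) and (375,215). Next I'll check them in a close crop and measure.

```bash
python3 - <<'E'
from h import *
import pickle
t=pickle.load(open("top0.pkl","rb"));s=pickle.load(open("side0.pkl","rb"))
def crop(c,u,v,r=30):return cv2.resize(c["color"][v-r:v+r,u-r:u+r],(260,260),interpolation=cv2.INTER_CUBIC)
cv2.imwrite("pics/crop.png",np.vstack([np.hstack([crop(t,171,166),crop(t,375,215),crop(t,265,198)]),np.hstack([crop(s,252,141),crop(s,295,297),crop(s,260,196)])]))
for n,c,pts in(("t",t,[(171,157),(163,166),(171,166),(375,206),(265,182),(265,220),(247,198)]),("s",s,[(244,141),(252,141)])):
    for p in pts: print(n,p,bydepth(c,*p).round(4),c["color"][p[1],p[0]])
E
```

```text
t (171, 157) [0.6229 0.2487 0.0109] [190 186 189]
t (163, 166) [0.6009 0.2682 0.0101] [149 145 148]
t (171, 166) [ 0.6032  0.2514 -0.0024] [ 85 116  10]
t (375, 206) [ 0.4937 -0.2358  0.0353] [ 67 179 234]
t (265, 182) [0.5571 0.0191 0.0135] [138 144 147]
t (265, 220) [0.4656 0.0204 0.0174] [96 92 94]
t (247, 198) [0.5189 0.0627 0.0141] [224 231 233]
s (244, 141) [0.5767 0.2512 0.0124] [211 207 206]
s (252, 141) [0.6019 0.249  0.005 ] [ 74 107  19]
```

View pics/crop.png

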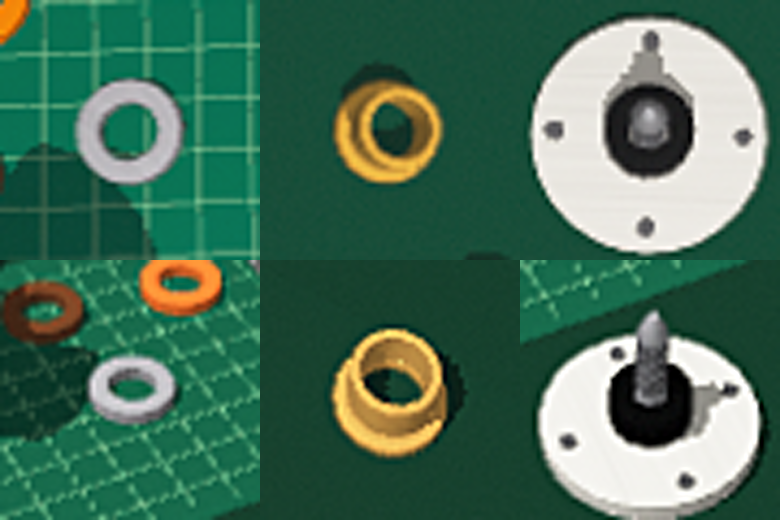

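```bash
cat >> h.py <<'E'
def mask_at(c,u,v,f,r=45):
    img=c["color"].astype(int);m=f(img[...,0],img[...,1],img[...,2]).astype(np.uint8)
    z=np.zeros_like(m);z[max(v-r,0):v+r,max(u-r,0):u+r]=1;m=m*z
    n,l,st,ce=cv2.connectedComponentsWithStats(m);k=1+np.argmax(st[1:,4]);return (l==k).astype(np.uint8)
def outl(c,m,z):
    cs,hi=cv2.findContours(cv2.resize(m,None,fx=4,fy=4,interpolation=cv2.INTER_LINEAR),cv2.RETR_CCOMP,cv2.CHAIN_APPROX_NONE)
    out=[]
    for k,q in enumerate(cs):
        if len(q)<60: continue
        h=cv2.convexHull(q)[:,0,:].astype(float) if hi[0][k][3]<0 else q[:,0,:].astype(float)
        P=np.array([onplane(c,(a+.5)/4-.5,(b+.5)/4-.5,z) for a,b in h])[:,:2]
        e=cv2.fitEllipse((P*1e4).astype(np.float32))
        out.append((np.array(e[0])/1e4,np.array(e[1])/1e4,'hole' if hi[0][k][3]>=0 else 'outer'))
    return out
E
python3 - <<'E'
from h import *
import pickle
t=pickle.load(open("top0.pkl","rb"));s=pickle.load(open("side0.pkl","rb"))
steel=lambda b,g,r:(abs(g-r)<15)&(abs(b-g)<15)&(r>110)
brass=lambda b,g,r:(r>100)&(r>b*1.6)&(g>b*1.2)
for nm,c,pw,pb,ps in(("t",t,(171,166),(375,215),(265,198)),("s",s,(252,141),(295,297),(260,204))):
    print(nm)
    m=mask_at(c,*pw,steel,20)
    for o in outl(c,m,.006):print(" washer",o)
    m=mask_at(c,*pb,brass,28)
    for o in outl(c,m,.0175):print(" bush",o)
    v,u=np.nonzero(m);P=np.array([bydepth(c,a,b) for a,b in zip(u,v)])
    T=P[(P[:,2]>.032)&(P[:,2]<.039)];print(" bush top",len(T),T.mean(0),cv2.fitEllipse((T[:,:2]*1e4).astype(np.float32)),cv2.minEnclosingCircle((T[:,:2]*1e4).astype(np.float32)))
    m=mask_at(c,*ps,lambda b,g,r:(abs(g-r)<25)&(r>75)&(g-r<12),32 if nm=="t" else 28)
    for o in outl(c,m,.0075):print(" stand",o)
    v,u=np.mgrid[ps[1]-40:ps[1]+30,ps[0]-25:ps[0]+25].reshape(2,-1)
    P=np.array([bydepth(c,a,b) for a,b in zip(u,v)]);B=P[(P[:,2]>.055)&(P[:,2]<.12)];print(" bolt",len(B),B.mean(0),B.max(0))
E
```

```text
t
 washer (array([0.60165327, 0.2506906 ]), array([0.0600983 , 0.06226326]), 'outer')
 washer (array([0.60155015, 0.25121892]), array([0.03355248, 0.03543256]), 'hole')
 bush (array([ 0.47405688, -0.23753799]), array([0.05597264, 0.06099762]), 'outer')
 bush (array([ 0.47491245, -0.24090317]), array([0.0244355 , 0.03051907]), 'hole')
 bush top 100 [ 0.47386035 -0.24028868  0.03483987] ((4742.13818359375, -2390.489501953125), (382.578857421875, 402.222900390625), 70.76284790039062) ((4740.29248046875, -2392.3779296875), 222.8949432373047)
 stand (array([0.51821914, 0.02110544]), array([0.1325827 , 0.13404967]), 'outer')
 stand (array([0.52048921, 0.02107848]), array([0.05103465, 0.05110708]), 'hole')
 bolt 70 [0.51441062 0.0220092  0.090289  ] [0.52467027 0.03109944 0.10416865]
s
 washer (array([0.60160029, 0.25108879]), array([0.05963544, 0.0695476 ]), 'outer')
 washer (array([0.60309771, 0.25289622]), array([0.03063082, 0.03808798]), 'hole')
 bush (array([ 0.47423413, -0.24258296]), array([0.05565828, 0.06671798]), 'outer')
 bush (array([ 0.47607002, -0.24008726]), array([0.01849804, 0.02920997]), 'hole')
 bush top 149 [ 0.47603857 -0.24162006  0.0347568 ] ((4759.25927734375, -2411.7666015625), (390.18438720703125, 394.27020263671875), 117.08070373535156) ((4759.3671875, -2409.35498046875), 219.7863311767578)
 stand (array([0.52153437, 0.0267312 ]), array([0.13096208, 0.15847898]), 'outer')
 stand (array([0.52785425, 0.03696797]), array([0.05179056, 0.07383718]), 'hole')
 bolt 109 [0.51597662 0.01501834 0.08135899] [0.52677646 0.02592903 0.10469383]
```

```bash
cat >> h.py <<'E'
def go(p,tgt):
    """tool-axis mm from current measured TCP to tgt"""
    M=R.from_quat(p["tool_rot"]).as_matrix();d=(np.array(tgt)-p["position"])*1e3
    print("world d",d.round(1),"tool mm",(M.T@d).round(1),"z axis",M[:,2].round(4))
E
python3 - <<'E'
from rig import robot
from h import *
go(robot.get_obs(),[.602,.251,.12])
import pickle
t=pickle.load(open("top0.pkl","rb"));s=pickle.load(open("side0.pkl","rb"))
print(onplane(t,265,193.4,.1),onplane(s,260.5,178.7,.103))
E
```

```text
world d [ 322.3 -307.2 -118.7] tool mm [-425.8 -129.9  118.8] z axis [-0.0012 -0.0016 -1.    ]
[0.51815687 0.02001578 0.1       ] [0.51835955 0.01970015 0.103     ]
```

step_arm:
  slide:
    - [-10,-3,0]
    - [-20,-6,0]
    - [-25,-8,0]
    - [-25,-8,0]
    - [-25,-8,5]
    - [-25,-8,8]
    - [-25,-8,8]
    - [-25,-8,8]
    - [-25,-8,8]
    - [-25,-8,8]
    - [-25,-8,8]
    - [-25,-8,8]
    - [-25,-8,8]
    - [-25,-8,8]
    - [-25,-8,8]
    - [-25,-7,8]
    - [-25,-6,8]
    - [-15,-3,8]
    - [-6,0,8]
    - [0,0,5]
  twist: [0,0,0,0,0,0,0,0,0,0,0,0,0,0,0,0,0,0,0,0]
  jaw: 87
  force: 30

```text
time: 1.77
position: [0.6038, 0.2513, 0.1163]
tool_rot: [0.231, 0.973, -0.0, -0.0]
ft_force: [0.2, 0.2, 0.7]
grip_width: 0.087
```

step_arm:
  slide:
    - [0,0,0]
    - [0,0,0]
    - [0,0,0]
  twist: [0,0,0]

```text
time: 2.02
position: [0.602, 0.2536, 0.1178]
tool_rot: [0.229, 0.973, 0.0, -0.0]
ft_force: [-0.8, 0.3, -0.7]
grip_width: 0.0873
```

```bash
python3 - <<'E'
from rig import robot
from h import *
p=robot.get_obs();print(p["time"],p["position"],p["tool_rot"]);go(p,[.602,.251,.020])
E
```

```text
2.0167 [0.60200677 0.2536252  0.11782743] [ 2.29453984e-01  9.73319476e-01  1.15417444e-05 -2.56619400e-04]
world d [ -0.   -2.6 -97.8] tool mm [-1.2 -2.3 97.8] z axis [-5.e-04  1.e-04 -1.e+00]
```

step_arm:
  slide:
    - [-1,-2,10]
    - [0,0,10]
    - [0,0,10]
    - [0,0,10]
    - [0,0,10]
    - [0,0,10]
    - [0,0,10]
    - [0,0,10]
    - [0,0,7]
    - [0,0,4]
    - [0,0,4]
    - [0,0,2]
    - [0,0,0]
    - [0,0,0]
    - [0,0,0]
  twist: [0,0,0,0,0,0,0,0,0,0,0,0,0,0,0]

```text
time: 3.27
position: [0.6035, 0.2503, 0.0211]
tool_rot: [0.23, 0.973, 0.0, 0.0]
ft_force: [-0.2, 0.6, -0.4]
grip_width: 0.0871
```

step_arm:
  slide:
    - [0,0,0]
    - [0,0,0]
    - [0,0,0]
    - [0,0,0]
    - [0,0,0]
    - [0,0,0]
    - [0,0,0]
    - [0,0,0]
    - [0,0,0]
  twist: [0,0,0,0,0,0,0,0,0]
  jaw: 50

```text
time: 4.02
position: [0.603, 0.2501, 0.0206]
tool_rot: [0.23, 0.973, -0.0, -0.0]
ft_force: [-0.4, -0.1, 1.6]
grip_width: 0.0587
```

```bash
python3 - <<'E'
from rig import robot
from h import *
for _ in range(1):
  c=robot.camera("side");p=robot.get_obs();print(p["time"],p["position"],p["ft_force"],p["grip_width"])
cv2.imwrite("pics/s1.png",cv2.resize(c["color"][80:220,170:350],(720,560)))
E
```

```text
4.0667 [0.60297615 0.25004192 0.02060682] [-1.13220639 -1.02735432  1.91411881] 0.0584541901804735
```

View pics/s1.png

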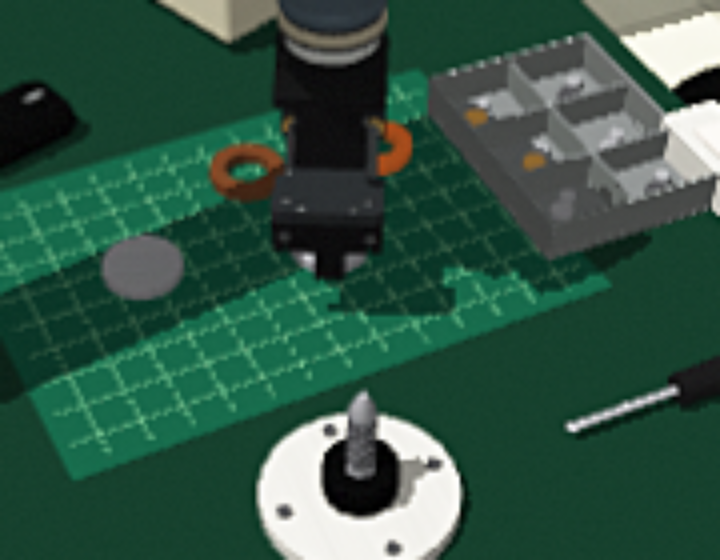

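The picture shows the jaws around the steel washer at about (330,265), opening 58.5 mm, which fits the 60 mm outside size. I'll lift it.

step_arm:
  slide:
    - [0,0,-3]
    - [0,0,-5]
    - [0,0,-10]
    - [0,0,-14]
    - [0,0,-18]
    - [0,0,-20]
    - [0,0,-20]
    - [0,0,-20]
    - [0,0,-15]
    - [0,0,-5]
    - [0,0,0]
    - [0,0,0]
  twist: [0,0,0,0,0,0,0,0,0,0,0,0]

```text
time: 5.07
position: [0.6029, 0.2502, 0.151]
tool_rot: [0.23, 0.973, 0.0, 0.0]
ft_force: [-0.0, 0.2, -2.0]
grip_width: 0.0584
```

```bash
python3 - <<'E'
from rig import robot
from h import *
import pickle
c=robot.camera("side");c2=robot.camera("top");p=robot.get_obs();print(p["time"],p["position"],p["ft_force"],p["grip_width"])
pickle.dump((c,c2),open("lift.pkl","wb"))
cv2.imwrite("pics/s2.png",np.hstack([cv2.resize(c["color"][60:200,190:320],(400,430)),cv2.resize(c2["color"][100:240,110:240],(400,430))]))
go(p,[.518,.0205,.1505])
E
```

```text
5.1667 [0.60213875 0.2499532  0.14946092] [-0.96083539 -0.52557919 -2.01742083] 0.058701329264851734
world d [ -84.1 -229.5    1. ] tool mm [ -27.6 -242.8   -0.7] z axis [-2.4e-03 -5.0e-04 -1.0e+00]
```

View pics/s2.png

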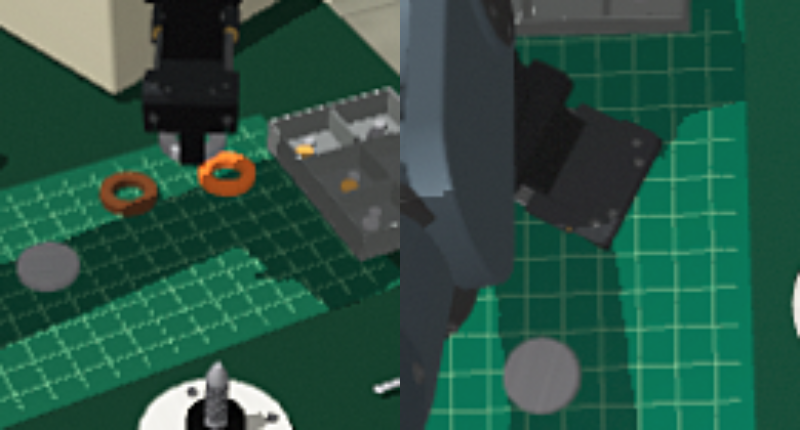

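The grasp held: the washer is at (195,145) in the left half, and the wrist reads about 2 N of load. Next I'll carry it over the bolt.

step_arm:
  slide:
    - [-1,-5,0]
    - [-1,-10,0]
    - [-2,-15,0]
    - [-2,-18,0]
    - [-2,-18,0]
    - [-2,-18,0]
    - [-2,-18,0]
    - [-2,-18,0]
    - [-2,-18,0]
    - [-2,-18,0]
    - [-2,-18,0]
    - [-2,-18,0]
    - [-2,-18,0]
    - [-2,-16,0]
    - [-1,-10,0]
    - [-1,-7,0]
    - [0,0,0]
    - [0,0,0]
    - [0,0,0]
    - [0,0,0]
  twist: [0,0,0,0,0,0,0,0,0,0,0,0,0,0,0,0,0,0,0,0]

```text
time: 6.83
position: [0.5195, 0.0211, 0.1505]
tool_rot: [0.23, 0.973, 0.0, 0.0]
ft_force: [0.0, 0.6, -2.5]
grip_width: 0.0584
```

```bash
python3 - <<'E'
from rig import robot
from h import *
c=robot.camera("side");p=robot.get_obs();print(p["time"],p["position"],p["ft_force"],p["grip_width"])
cv2.imwrite("pics/s3.png",cv2.resize(c["color"][110:240,190:320],(600,600)))
go(p,[.518,.0205,.062])
m=mask_at(c,258,168,lambda b,g,r:(abs(g-r)<15)&(abs(b-g)<15)&(r>110),20)
E
```

```text
6.8833 [0.51943762 0.0210893  0.1505307 ] [ 0.13338164 -0.23060602 -1.58153713] 0.05860236170978709
world d [ -1.4  -0.6 -88.5] tool mm [ 1.  -1.2 88.5] z axis [ 3.e-04  1.e-04 -1.e+00]
```

View pics/s3.png

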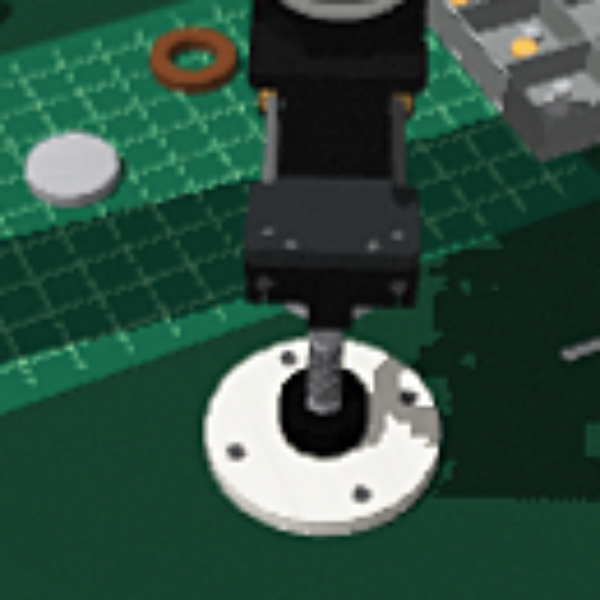

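The washer sits over the bolt, with the bolt shaft at about (325,370) and the washer and finger just above it. I'll lower in stages and watch the force.

step_arm:
  slide:
    - [1,-1,5]
    - [0,0,6]
    - [0,0,6]
    - [0,0,6]
    - [0,0,5]
    - [0,0,5]
    - [0,0,5]
    - [0,0,5]
    - [0,0,5]
    - [0,0,2]
  twist: [0,0,0,0,0,0,0,0,0,0]

```text
time: 7.72
position: [0.5175, 0.02, 0.0998]
tool_rot: [0.23, 0.973, -0.0, -0.001]
ft_force: [-0.9, 0.9, -2.2]
grip_width: 0.0585
```

step_arm:
  slide:
    - [0,0,5]
    - [0,0,5]
    - [0,0,5]
    - [0,0,5]
    - [0,0,4]
    - [0,0,4]
    - [0,0,3]
    - [0,0,2]
    - [0,0,2]
    - [0,0,1]
    - [0,0,0]
    - [0,0,0]
    - [0,0,0]
  twist: [0,0,0,0,0,0,0,0,0,0,0,0,0]

```text
time: 8.8
position: [0.518, 0.02, 0.0647]
tool_rot: [0.23, 0.973, 0.0, 0.0]
ft_force: [0.1, -0.1, -2.1]
grip_width: 0.0586
```

step_arm:
  slide:
    - [0,0,1]
    - [0,0,1]
    - [0,0,1]
    - [0,0,0]
    - [0,0,0]
  twist: [0,0,0,0,0]

```text
time: 9.22
position: [0.5178, 0.02, 0.0615]
tool_rot: [0.23, 0.973, -0.0, -0.0]
ft_force: [0.8, 0.6, -1.9]
grip_width: 0.0584
```

step_arm:
  slide:
    - [0,0,0.5]
    - [0,0,0.5]
    - [0,0,0.5]
    - [0,0,0]
    - [0,0,0]
  twist: [0,0,0,0,0]

```text
time: 9.63
position: [0.5179, 0.02, 0.0605]
tool_rot: [0.23, 0.973, -0.0, 0.0]
ft_force: [-0.7, 0.1, 5.1]
grip_width: 0.0586
```

Contact: the load went from -2 N to +5 N at the expected height. I'll release and raise.

step_arm:
  slide:
    - [0,0,0]
    - [0,0,0]
    - [0,0,0]
    - [0,0,0]
    - [0,0,0]
    - [0,0,0]
    - [0,0,-5]
    - [0,0,-10]
    - [0,0,-15]
    - [0,0,-20]
    - [0,0,-20]
    - [0,0,-20]
    - [0,0,-15]
    - [0,0,-10]
    - [0,0,0]
    - [0,0,0]
    - [0,0,0]
  twist: [0,0,0,0,0,0,0,0,0,0,0,0,0,0,0,0,0]
  jaw: 80

```text
time: 11.05
position: [0.5172, 0.0201, 0.1745]
tool_rot: [0.23, 0.973, -0.0, -0.001]
ft_force: [-0.5, 0.7, -0.8]
grip_width: 0.0799
```

```bash
python3 - <<'E'
from rig import robot
from h import *
c=robot.camera("side");p=robot.get_obs();print(p["time"],p["position"],p["ft_force"],p["grip_width"])
cv2.imwrite("pics/s4.png",cv2.resize(c["color"][130:240,205:315],(600,600)))
go(p,[.475,-.2405,.175])
E
```

```text
11.1 [0.51706646 0.02008556 0.17416756] [-0.72287181 -0.20719229  0.40107496] 0.08021333056267634
world d [ -42.1 -260.6    0.8] tool mm [ -79.2 -251.8   -0.8] z axis [-2.1e-03  4.0e-04 -1.0e+00]
```

View pics/s4.png

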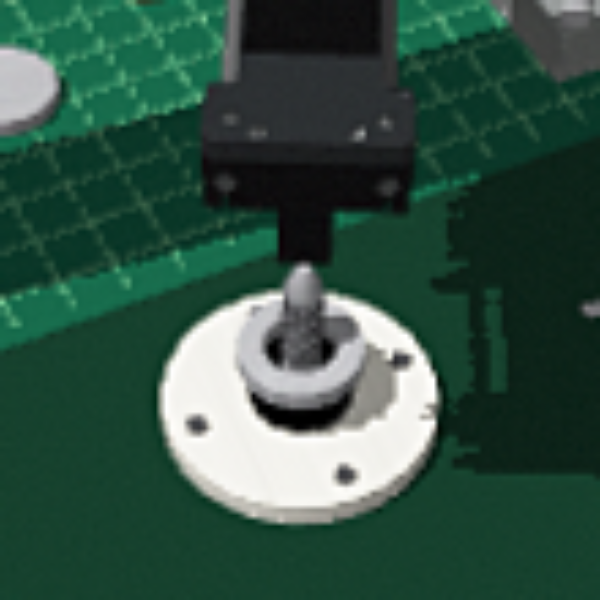

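The washer lies flat on the spacer around the bolt, at about (302,355) in the crop. Now the bushing.

step_arm:
  slide:
    - [-2,-6,0]
    - [-4,-12,0]
    - [-5,-16,0]
    - [-6,-18,0]
    - [-6,-18,0]
    - [-6,-18,0]
    - [-6,-18,0]
    - [-6,-18,0]
    - [-6,-18,0]
    - [-6,-18,0]
    - [-6,-18,0]
    - [-5,-18,0]
    - [-5,-18,5]
    - [-4,-16,10]
    - [-3,-12,15]
    - [-2,-7,15]
    - [-1,-3,15]
    - [0,0,10]
    - [0,0,0]
    - [0,0,0]
  twist: [0,0,0,0,0,0,0,0,0,0,0,0,0,0,0,0,0,0,0,0]

```text
time: 12.77
position: [0.4749, -0.2402, 0.1042]
tool_rot: [0.23, 0.973, 0.001, -0.001]
ft_force: [0.4, 0.4, -0.1]
grip_width: 0.0801
```

step_arm:
  slide:
    - [0,0,0]
    - [0,0,0]
    - [0,0,0]
  twist: [0,0,0]

```text
time: 13.02
position: [0.476, -0.2407, 0.1059]
tool_rot: [0.23, 0.973, -0.0, 0.001]
ft_force: [-0.5, -0.1, -0.9]
grip_width: 0.0801
```

```bash
python3 - <<'E'
from rig import robot
from h import *
c=robot.camera("side");p=robot.get_obs();print(p["time"],p["position"],p["ft_force"],p["grip_width"])
cv2.imwrite("pics/s5.png",cv2.resize(c["color"][200:340,220:360],(600,600)))
go(p,[.475,-.2405,.028])
E
```

```text
13.0667 [ 0.47597546 -0.24068479  0.10583535] [-0.84523143 -0.26943949 -0.21258162] 0.0802470533613968
world d [ -1.    0.2 -77.8] tool mm [ 1.1 -0.2 77.8] z axis [ 0.0012 -0.001  -1.    ]
```

View pics/s5.png

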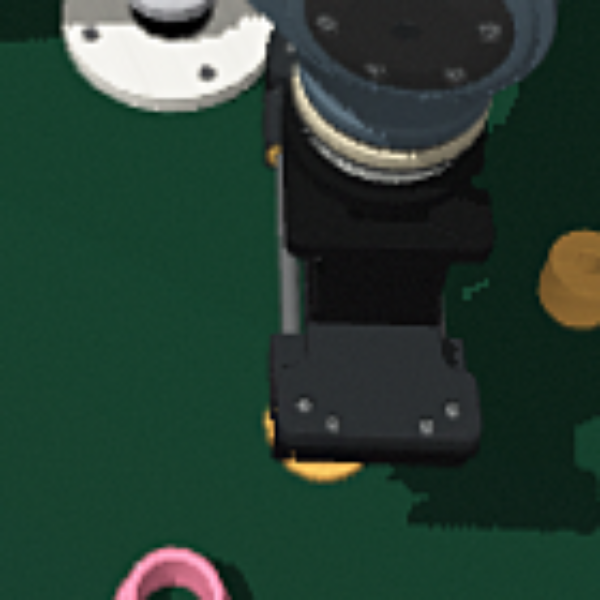

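The gripper is over the brass bushing, which peeks out at about (320,465), clear of the pink one. I'll descend to the collar.

step_arm:
  slide:
    - [1,0,5]
    - [0,0,10]
    - [0,0,10]
    - [0,0,10]
    - [0,0,10]
    - [0,0,10]
    - [0,0,8]
    - [0,0,6]
    - [0,0,4]
    - [0,0,3]
    - [0,0,1]
    - [0,0,0]
    - [0,0,0]
  twist: [0,0,0,0,0,0,0,0,0,0,0,0,0]

```text
time: 14.15
position: [0.4748, -0.2404, 0.0284]
tool_rot: [0.23, 0.973, -0.0, 0.0]
ft_force: [-0.4, -0.8, 0.0]
grip_width: 0.08
```

step_arm:
  slide:
    - [0,0,0]
    - [0,0,0]
    - [0,0,0]
    - [0,0,0]
    - [0,0,0]
    - [0,0,0]
    - [0,0,0]
    - [0,0,0]
    - [0,0,0]
    - [0,0,0]
  twist: [0,0,0,0,0,0,0,0,0,0]
  jaw: 35

```text
time: 14.98
position: [0.4746, -0.2403, 0.0281]
tool_rot: [0.23, 0.973, -0.0, 0.0]
ft_force: [-0.2, 0.1, 1.4]
grip_width: 0.043
```

step_arm:
  slide:
    - [0,0,-3]
    - [0,0,-5]
    - [0,0,-10]
    - [0,0,-14]
    - [0,0,-18]
    - [0,0,-20]
    - [0,0,-20]
    - [0,0,-20]
    - [0,0,-15]
    - [0,0,-10]
    - [0,0,-2]
    - [0,0,0]
    - [0,0,0]
  twist: [0,0,0,0,0,0,0,0,0,0,0,0,0]

```text
time: 16.07
position: [0.4741, -0.2398, 0.1645]
tool_rot: [0.23, 0.973, 0.0, -0.001]
ft_force: [-0.8, 0.1, -3.3]
grip_width: 0.0428
```

```bash
python3 - <<'E'
from rig import robot
from h import *
c=robot.camera("side");p=robot.get_obs();print(p["time"],p["position"],p["ft_force"],p["grip_width"])
cv2.imwrite("pics/s6.png",cv2.resize(c["color"][150:320,210:380],(600,600)))
go(p,[.518,.0205,.165])
steel=lambda b,g,r:(abs(g-r)<15)&(abs(b-g)<15)&(r>110)
E
```

```text
16.1167 [ 0.4739273  -0.23972413  0.16415439] [-0.45792996 -0.10745698 -2.61238362] 0.042696883283147975
world d [ 44.1 260.2   0.8] tool mm [ 77.3 252.4  -0.6] z axis [-0.0018  0.0014 -1.    ]
```

View pics/s6.png

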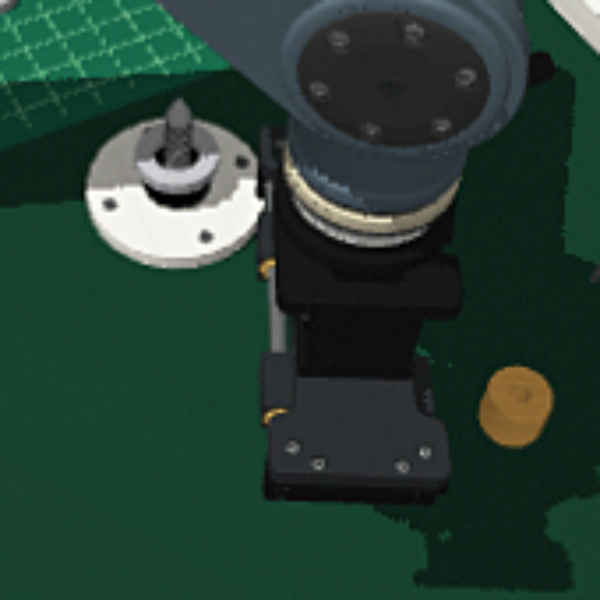

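The bushing is lifted: about 3 N of load, and its bench spot is empty, though the gripper hides the part itself. The washer stack is undisturbed. I'll move over the bolt.

step_arm:
  slide:
    - [2,6,0]
    - [4,12,0]
    - [5,16,0]
    - [5,18,0]
    - [5,18,0]
    - [6,18,0]
    - [6,18,0]
    - [6,18,0]
    - [6,18,0]
    - [6,18,0]
    - [6,18,0]
    - [5,18,0]
    - [5,18,0]
    - [4,16,0]
    - [3,12,0]
    - [2,7,0]
    - [1,3,0]
    - [0,0,0]
    - [0,0,0]
    - [0,0,0]
  twist: [0,0,0,0,0,0,0,0,0,0,0,0,0,0,0,0,0,0,0,0]

```text
time: 17.78
position: [0.5187, 0.0189, 0.165]
tool_rot: [0.231, 0.973, -0.0, -0.0]
ft_force: [-0.5, 0.1, -2.4]
grip_width: 0.0426
```

```bash
python3 - <<'E'
from rig import robot
from h import *
c=robot.camera("side");p=robot.get_obs();print(p["time"],p["position"],p["ft_force"],p["grip_width"])
cv2.imwrite("pics/s7.png",cv2.resize(c["color"][110:240,190:320],(600,600)))
go(p,[.518,.0205,.0805])
E
```

```text
17.8333 [0.51867839 0.01878091 0.1650221 ] [-0.20129727 -0.96316926 -2.7109988 ] 0.042776265429600585
world d [ -0.7   1.7 -84.5] tool mm [ 1.4  1.3 84.5] z axis [-2.e-04 -2.e-04 -1.e+00]
```

View pics/s7.png

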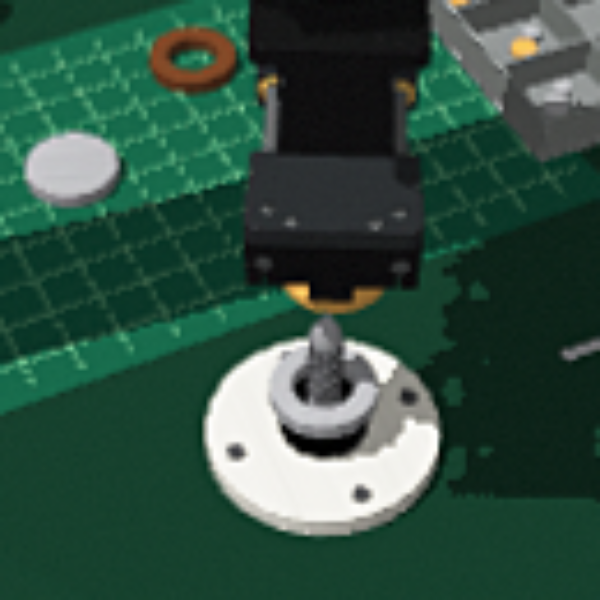

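The bushing is level at about (335,295), straight above the bolt tip at (325,325), with the flange down. I'll lower it.

step_arm:
  slide:
    - [1,1,4]
    - [0,0,6]
    - [0,0,6]
    - [0,0,6]
    - [0,0,5]
    - [0,0,5]
    - [0,0,5]
    - [0,0,5]
    - [0,0,3]
    - [0,0,0]
  twist: [0,0,0,0,0,0,0,0,0,0]

```text
time: 18.67
position: [0.5179, 0.0209, 0.1193]
tool_rot: [0.23, 0.973, -0.0, -0.001]
ft_force: [-0.5, 0.2, -2.8]
grip_width: 0.043
```

step_arm:
  slide:
    - [0,0,5]
    - [0,0,5]
    - [0,0,5]
    - [0,0,5]
    - [0,0,5]
    - [0,0,4]
    - [0,0,3]
    - [0,0,2]
    - [0,0,2]
    - [0,0,0]
    - [0,0,0]
    - [0,0,0]
  twist: [0,0,0,0,0,0,0,0,0,0,0,0]

```text
time: 19.67
position: [0.5185, 0.0208, 0.0842]
tool_rot: [0.23, 0.973, 0.0, 0.0]
ft_force: [-0.1, -0.5, -2.8]
grip_width: 0.0428
```

step_arm:
  slide:
    - [0,0,1]
    - [0,0,1]
    - [0,0,1]
    - [0,0,0]
    - [0,0,0]
  twist: [0,0,0,0,0]

```text
time: 20.08
position: [0.5182, 0.0209, 0.081]
tool_rot: [0.23, 0.973, 0.0, -0.0]
ft_force: [0.6, 0.8, -2.0]
grip_width: 0.0428
```

step_arm:
  slide:
    - [0,0,0.5]
    - [0,0,0.5]
    - [0,0,0.5]
    - [0,0,0]
    - [0,0,0]
  twist: [0,0,0,0,0]

```text
time: 20.5
position: [0.5184, 0.0208, 0.08]
tool_rot: [0.23, 0.973, -0.0, 0.0]
ft_force: [-0.7, -0.4, 4.0]
grip_width: 0.0431
```

Contact at the expected height (TCP 0.080). I'll release and raise clear.

step_arm:
  slide:
    - [0,0,0]
    - [0,0,0]
    - [0,0,0]
    - [0,0,0]
    - [0,0,0]
    - [0,0,0]
    - [0,0,0]
    - [0,0,-5]
    - [0,0,-10]
    - [0,0,-15]
    - [0,0,-20]
    - [0,0,-20]
    - [0,0,-20]
    - [0,0,-15]
    - [0,0,-10]
    - [0,0,0]
    - [0,0,0]
    - [0,0,0]
  twist: [0,0,0,0,0,0,0,0,0,0,0,0,0,0,0,0,0,0]
  jaw: 80

```text
time: 22.0
position: [0.5176, 0.021, 0.194]
tool_rot: [0.23, 0.973, -0.0, -0.001]
ft_force: [-1.1, 0.0, 0.1]
grip_width: 0.0799
```

```bash
python3 - <<'E'
from rig import robot
from h import *
c=robot.camera("side");p=robot.get_obs();print(p["time"],p["position"],p["ft_force"],p["grip_width"])
cv2.imwrite("pics/s8.png",cv2.resize(c["color"][130:240,205:315],(600,600)))
m=mask_at(c,260,190,lambda b,g,r:(r>100)&(r>b*1.6)&(g>b*1.2),28)
v,u=np.nonzero(m);P=np.array([bydepth(c,a,b) for a,b in zip(u,v)]);T=P[P[:,2]>.08]
print(P[:,2].max(),len(T),np.median(T,0))
A=np.c_[T[:,:2]-T[:,:2].mean(0),np.ones(len(T))];print(np.linalg.lstsq(A,T[:,2],rcond=None)[0])
E
```

```text
22.05 [0.51750662 0.02097665 0.19366073] [ 0.07306626 -0.23985952 -0.59852758] 0.08010411093668732
0.751705475362851 119 [0.5179805  0.01431669 0.08584131]
[-0.47355502 -0.97862709  0.09669767]
```

View pics/s8.png

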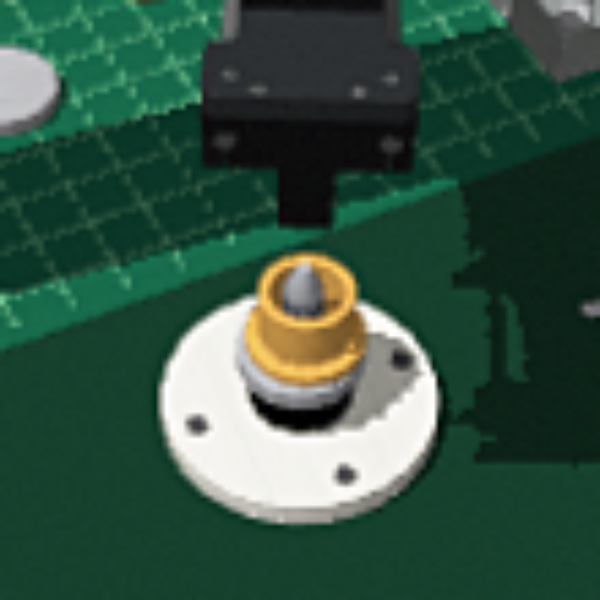

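The stack is spacer, washer, bushing, with the bolt tip showing through the collar at about (305,290). My tilt fit was spoiled by pixels with no depth reading, so I'll redo it filtered and then hand in if it is flat.

```bash
python3 - <<'E'
from rig import robot
from h import *
c=robot.camera("side")
m=mask_at(c,260,190,lambda b,g,r:(r>100)&(r>b*1.6)&(g>b*1.2),28)
v,u=np.nonzero(m);P=np.array([bydepth(c,a,b) for a,b in zip(u,v) if c["depth"][b,a]>0]);T=P[(P[:,2]>.082)&(P[:,2]<.093)]
A=np.c_[T[:,:2]-[.518,.0205],np.ones(len(T))];k=np.linalg.lstsq(A,T[:,2],rcond=None)[0];print(len(T),k,np.std(T[:,2]-A@k),cv2.minEnclosingCircle((T[:,:2]*1e4).astype(np.float32)))
if abs(k[2]-.087)<.004 and np.hypot(k[0],k[1])<.12: print(robot.hand_in())
E
```

```text
102 [0.01246934 0.01702751 0.08596313] 0.001604974799076791 ((5197.77294921875, 182.25047302246094), 223.44911193847656)
the job is handed in; nothing more can be done
None
```

The job is done and handed in at about 22 s of the 59 s allowed. The steel washer with the hole lies on the spacer, and the brass flanged bushing sits flange down on the washer.

- **Seating:** Both parts touched down at the expected heights. The contact forces read about 5 N and 4 N, and the gripper then released and rose clear.
- **Final check:** The bushing's top rim measured 86 mm above the bench, against the 87 mm expected. Its tilt was about 1°, within the depth noise, and its centre was about 3 mm off the bolt axis, inside the 8 mm clearance. The last picture shows the spacer still at the bottom and the look-alikes in view not moved.
- **Check that failed:** My first tilt fit was wrong because it included pixels with no depth reading. The filtered fit above replaced it.

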